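# Press the orange label holder home under the shelf lip and hold it

## Robot

A 6-joint arm with a two-finger parallel gripper is mounted at the origin on the work surface. World frame = base frame: x ahead of the robot, y to its left, z up, the work surface at z = 0. Lengths are in m, angles in rad, forces in N, time in s.
With the tool pointing down it reaches from about 0.35 to 0.925 m from the base axis. Payload 6.4 kg.
Tool frame: the origin (TCP) lies on the centre line of the jaws, within the pads' length; the fingertips stand 14 mm ahead of it and the grasp point (between the pads) lies 5 mm behind it; z points along the fingers, y is the line along which they close (so a half turn about z gives the same grasp; the last joint's range is limited). The gripper opens to 85 mm and grips with 20 to 120 N. Pads are 22 mm wide; open, the fingers measure 114 mm over their backs; the gripper's body (76 mm by 85 mm) begins 54 mm behind the grasp point. The pads swing forward as they close: fully open they stand 13 mm farther back than shut.
Start: joints at [1.128, 0.245, 1.558, -0, 1.339, -0.174], TCP at [0.173, 0.627, 0.245] pointing down, gripper open.
Joint ranges: [-3.13, 3.13], [-1.02, 2.26], [0.13, 2.54], [-0.95, 4.09], [0.21, 2.88], [-2.74, 2.74]. Speed limits (rad/s): [2.57, 2.57, 3.14, 3.14, 3.14, 3.14].

## Interface

Orientations are given as [roll, pitch, yaw] about the fixed x, y, z axes, in that order (R = Rz(yaw) Ry(pitch) Rx(roll)).
In Python, from bench import sense, read_camera, finish_job gives the robot as it stands.
- The arm moves only by the tool send_rows, never from a script. Its arguments are lists of equal length, an entry for each row: "hand": the opening, from 0 (shut) to 1 (fully open); "translation": the shift along the tool's x, y, z in mm, a list of three; "turn": the turn about the tool's z in degrees. In form: {"hand": [hand, ...], "translation": [[dx, dy, dz], ...], "turn": [turn, ...]}. A call has exactly 10 rows; each row shifts and turns the commanded pose from where the row before left it, along the tool's axes as they then stand; what a row does not reach is not made up. A row lasts 1/12 s, in which the tool goes at most 41.7 mm and 7.16 degrees, less where a joint would pass 70% of its speed; a pose out of reach is approached as far as the arm can. A call is refused whole if a number of a shift passes 41.7 or a number of a turn 7.16, either way. A call with a gripper value outside its range is refused whole. The fingers move at their own pace and stop on an object; the grip force is fixed at half the most. Time passes only in rows, so rows that do not move let the fingers close, or fill a call up. It gives the time, the measured TCP pose, the force, the opening and the grip force at its end, in the units of the state.
- sense(): the state, without advancing time (a new reading comes with each control period).
- read_camera(name): name is "side" or "top" or "wrist"; returns a dict with "img" (480x640x3 uint8, red, green, blue), "camera_matrix" (3x3 intrinsics, pixels), "position" and "attitude" of the camera in the world. Camera axes: x right, y up, looking along -z (the intrinsics and any distortion apply to the point x, -y, -z); pixel columns grow to the right and rows downward; lengths in m; the calibration is good to about 2 mm. The wrist camera is an equidistant fisheye: a pixel r from the principal point sees the ray r / f radians off the axis. A picture is of the moment at which its call begins. There is no depth.
- finish_job(): hands the job in; it is judged then, once.
The state is a dict: "clock": time; "joints": joint angles; "joint_vel": joint speeds; "joint_efforts": joint torques, N m; "position": TCP position; "ee_rot": TCP orientation; "contact_force": force on the tool from outside, world axes, zero at the start; "torque": the same for the moment, N m; "gripper_width": finger opening in m; "grip_force": force on a finger pad.
Only numpy, scipy, OpenCV 4.12 (cv2) and the standard library are available. Lean on these libraries where they do the work, as an engineer would, in place of code of your own. Each camera call takes 0.05 s, during which the arm holds its last target. There are 200 camera calls.

## Task

Take the orange label holder out of the black bin, slide its tongue under the lip of the low aluminium shelf at the yellow mark, label facing out, and push it in against the sprung red bar until it is fully home, feeling for the stop rather than ramming it. Keep it pressed home, standing flat on the shelf: the program finishes while the gripper is still holding it there, because the spring would push it out again. Leave everything else where it is.

Things in the scene. Friction and masses are not known exactly. Their poses are not given: they have to be found in the camera images.
- orange_holder: Orange plastic label holder, an upright L: label plate 8 mm thick (x), 40 mm wide (y), 55 mm tall, blank white label on its -x face; at its foot a flat tongue 5 mm thick, 40 mm wide, reaching along +x to 46 mm from the origin. Origin: underside, below the middle of the plate. 35 to 70 g. Stands on its tongue in the bin, in any place of the row of three.
- bin: Black open bin, fixed, 275 mm (x) by 180 mm (y), walls 4 mm thick and 40 mm high; floor 4 mm thick. Origin: centre of its underside, on the table. The three label holders stand in a row along its x, about 85 mm apart, tongues roughly towards +x.
- slot (a point): Middle of the slot mouth, on the slot floor, right below the front edge of the shelf's lip, 50 mm above the table. x points into the slot (pushing direction), y along the shelf edge, z up. Slot 48 mm wide (y), 9 mm high below the lip; side cheeks 9 mm high begin 15 mm in front of the lip. The flat floor continues in front as an apron, to x = -75 mm.
- bar (a joint): Sprung red bar inside the slot, pushed in along the slot's x by the tongue: 0 m = at rest, its face 12 mm behind the lip's front edge; 0.012 m = fully home on a hard stop (face 24 mm behind the edge; the holder's origin is then at slot x = -22 mm). The spring pushes back with about 4 N at first touch and 8.5 N fully in, and returns the bar when let go.
- grey_holder: Bystander in the bin: grey plastic label holder, same shape as the orange one, same origin and axes.
- blue_holder: Bystander in the bin: blue plastic label holder, same shape as the orange one, same origin and axes.
- clip_a: Small white plastic clip, 34 by 16 by 9 mm, lying in the bin near its +y wall. Bystander.
- clip_b: Small green plastic clip, 34 by 16 by 9 mm, lying in the bin near its -y wall. Bystander.
- tube_tray: Loose orange tray 100 by 150 mm with upright paper tubes, 76 mm tall in all, on the table. Origin: underside centre. Bystander.
- jar: Amber jar with black cap, 64 mm diameter, 75 mm tall, on the table in front of the robot. Origin: underside centre. Bystander.
- sanitiser: White bottle with blue cap, 60 mm diameter, 160 mm tall. Origin: underside centre. Bystander.
- shelf: Fixed low aluminium shelf, 220 mm wide (y). Origin: on the table, below the slot mouth; axes as the slot's. The lip (3 mm thick) is the front edge of its upper deck, whose top is 62 mm above the table; a yellow patch on the lip marks the slot. From x = 77 mm on, an orange tray of paper tubes (part of the shelf) stands on the deck, up to 114 mm above the table.
Mind the look-alikes: they are no part of the job. Leave any green or turquoise look-alike of the orange_holder alone.

How it is judged:
By the outcome, as a careful person would: the job done as asked, in the order asked, and still so for the second after the job is handed in, while the arm keeps its last pose, push and grip.
It also fails if it takes over 42 s, if anything falls off the work surface, if the arm or the gripper's body presses on something with over 40 N, if the wrist force passes 120 N, or if a joint passes its speed limit or range.

## Working session

There is one attempt and no reset: what is moved stays moved. The work goes in short steps, Python scripts to look and compute and a tool call to move; the robot and the scene stay as the last step left them, time stands still between calls to the robot, and variables do not carry over. Pictures are saved under pics/ and viewed, at most 10 in all, crops included, and the job is handed in when it is done.

Besides the shell and the picture viewer there is one more tool, called after "Call:" as a command line: name --pt "numbers of a row" for each row, then --argument value for the rest. send_rows: Moves the arm, as the interface text tells. Its arguments: {"type":"object","properties":{"hand":{"type":"array"},"translation":{"type":"array"},"turn":{"type":"array"}},"required":["hand","translation","turn"]}

```bash
mkdir -p pics; ls; python3 - <<'E'
from bench import *
import cv2,pickle
print(sense())
d={}
for n in("side","top","wrist"):
    c=read_camera(n);d[n]=c;print(n,c["camera_matrix"],c["position"],c["attitude"],[k for k in c])
    cv2.imwrite(f"pics/{n}0.png",c["img"][:,:,::-1])
pickle.dump(d,open("d0.pkl","wb"))
E
```

```text
pics
{'clock': 0.0, 'joints': array([ 1.12789517e+00,  2.45821294e-01,  1.55904620e+00, -3.15347675e-06,
        1.33871885e+00, -1.74103179e-01]), 'joint_vel': array([-0.0009676 , -0.00010368, -0.0002157 ,  0.00153327,  0.00090349,
       -0.00072924]), 'joint_efforts': array([ 5.14549702e-04, -4.29500628e+01, -3.26133192e+01, -6.71702514e-05,
        5.29080571e-03,  9.98604634e-06]), 'position': array([0.1723803 , 0.62615596, 0.24415839]), 'ee_rot': array([-3.13962858e+00, -3.42334381e-04,  2.87279507e+00]), 'contact_force': array([ 0.13758863, -0.3681612 ,  0.48580391]), 'torque': array([-0.01644056, -0.011545  , -0.03190394]), 'grip_force': 0.0, 'gripper_width': 0.08525939862013507}
side [[596.2212803    0.         320.07767181]
 [  0.         596.2212803  237.98784612]
 [  0.           0.           1.        ]] [-0.37393772 -0.98174505  0.89016232] [ 0.9896162   0.00684121 -0.71523061] ['img', 'camera_matrix', 'position', 'attitude']
top [[616.87406389   0.         325.88286637]
 [  0.         616.87406389 236.25803612]
 [  0.           0.           1.        ]] [ 0.3170841  -0.00551014  1.49294523] [ 0.11220601  0.00866559 -1.56247882] ['img', 'camera_matrix', 'position', 'attitude']
wrist [[371.64829954   0.         317.99474008]
 [  0.         371.64829954 242.31997314]
 [  0.           0.           1.        ]] [0.09915337 0.6473491  0.37153657] [-0.3030461   0.00212798  1.30247256] ['img', 'camera_matrix', 'position', 'attitude']
```

View pics/top0.png

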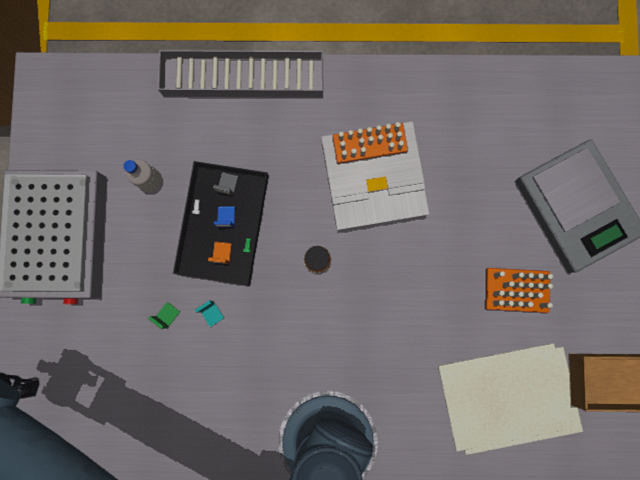

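View pics/side0.png

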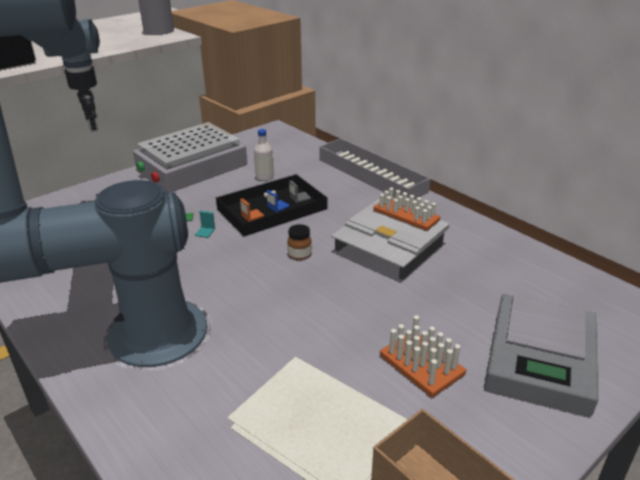

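View pics/wrist0.png

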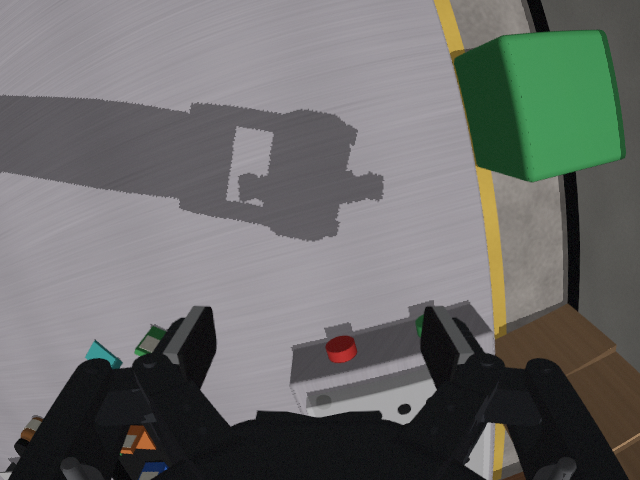

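```bash
cat > h.py <<'E'
import numpy as np,cv2
from scipy.spatial.transform import Rotation as Ro
def ray(c,uv):
    K=c["camera_matrix"];u,v=uv
    R=Ro.from_euler('xyz',c["attitude"]).as_matrix()
    a,b=(u-K[0,2])/K[0,0],(v-K[1,2])/K[1,1]
    if c.get("fish"):
        r=np.hypot(a,b);s=np.sin(r)/max(r,1e-9);d=np.array([a*s,-b*s,-np.cos(r)])
    else: d=np.array([a,-b,-1.])
    return np.array(c["position"]),R@d
def onz(c,uv,z):
    p,d=ray(c,uv);return p+d*(z-p[2])/d[2]
def proj(c,P):
    K=c["camera_matrix"];R=Ro.from_euler('xyz',c["attitude"]).as_matrix()
    q=R.T@(np.array(P)-c["position"]);q=np.array([q[0],-q[1],-q[2]])
    if c.get("fish"):
        t=np.arctan2(np.hypot(q[0],q[1]),q[2]);n=q[:2]/np.hypot(q[0],q[1]);ab=n*t
    else: ab=q[:2]/q[2]
    return ab*[K[0,0],K[1,1]]+K[:2,2]
E
python3 - <<'E'
import pickle,cv2,numpy as np
d=pickle.load(open("d0.pkl","rb"))
t=d["top"]["img"][:,:,::-1]
a=cv2.resize(t[155:290,165:285],None,fx=4,fy=4,interpolation=cv2.INTER_CUBIC)[:520,:400]
a=cv2.resize(t[155:290,170:270],(400,540),interpolation=cv2.INTER_CUBIC)
b=cv2.resize(t[115:250,320:420+10],(440,540),interpolation=cv2.INTER_CUBIC)[:,:400]
cv2.imwrite("pics/c1.png",np.hstack([a,b]))
E
```

```text
(no output)
```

View pics/c1.png

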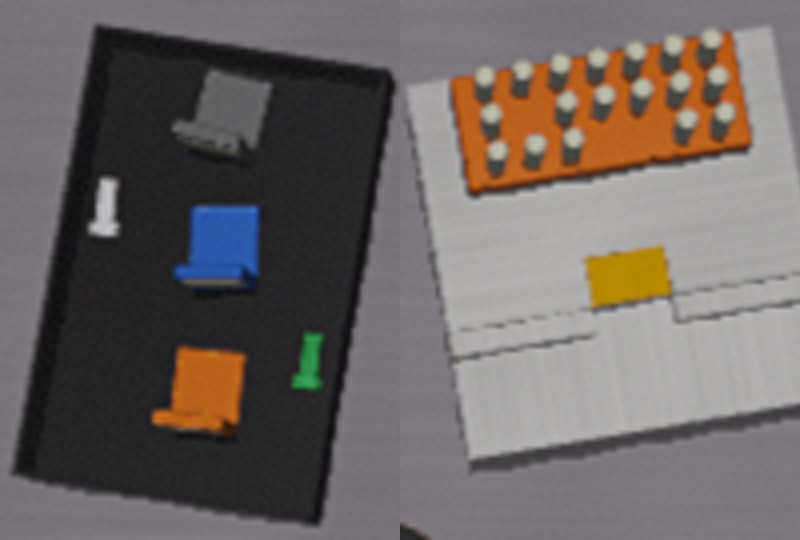

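```bash
cat > m.py <<'E'
from h import *
import pickle
d=pickle.load(open("d0.pkl","rb"))
t=d["top"];im=t["img"];hsv=cv2.cvtColor(im,cv2.COLOR_RGB2HSV)
def quad(m):
    cs,_=cv2.findContours(m,cv2.RETR_EXTERNAL,cv2.CHAIN_APPROX_NONE)
    c=max(cs,key=cv2.contourArea);return c,cv2.boxPoints(cv2.minAreaRect(c))
my=cv2.inRange(hsv,(18,150,120),(30,255,255));my[:100]=0
c,q=quad(my);P=np.array([onz(t,p,.062) for p in q]);print("yellow",q.round(1).tolist(),P.round(4).tolist(),P.mean(0))
def C1(x,y): return (x/4+170-.375,y/4+155-.375)
def C2(x,y): return ((x-400)/4+320-.375,y/4+115-.375)
def yaw(a,b): v=b-a;return np.degrees(np.arctan2(v[1],v[0]))
e=[onz(t,C2(*p),.062) for p in((592,307),(671,295))];print("mouth ends",e,"mid",(e[0]+e[1])/2,yaw(e[1],e[0])-90)
f=[onz(t,C2(*p),.05) for p in((470,460),(800,403))];print("apron edge yaw",f,yaw(f[1],f[0])-90)
g=[onz(t,C2(*p),.062) for p in((408,88),(453,340))];print("shelf side yaw",yaw(g[1],g[0]))
k=[onz(t,C1(*p),.009) for p in((175,347),(245,352))];print("tongue tip",k,np.linalg.norm(k[0]-k[1]),"mid",(k[0]+k[1])/2,yaw(k[1],k[0])-90)
k=[onz(t,C1(*p),.059) for p in((152,413),(224,418),(154,427),(237,434))];print("plate top",np.array(k),yaw(k[1],k[0])-90)
b=[onz(t,C1(*p),.04) for p in((97,25),(392,72),(320,524),(13,474))];print("bin",np.array(b))
E
python3 m.py
```

```text
yellow [[366.0, 179.1999969482422], [385.29998779296875, 175.89999389648438], [387.29998779296875, 187.89999389648438], [368.0, 191.1999969482422]] [[0.6144, -0.0853, 0.062], [0.6224, -0.1308, 0.062], [0.5937, -0.1354, 0.062], [0.5857, -0.09, 0.062]] [ 0.60403578 -0.11037091  0.062     ]
mouth ends [array([ 0.58518464, -0.08907805,  0.062     ]), array([ 0.59265812, -0.13551707,  0.062     ])] mid [ 0.58892138 -0.11229756  0.062     ] 9.142286676332802
apron edge yaw [array([ 0.49549421, -0.01801542,  0.05      ]), array([ 0.5307865, -0.212465 ,  0.05     ])] 10.287110308421788
shelf side yaw 10.399197490600281
tongue tip [array([0.46971286, 0.28118842, 0.009     ]), array([0.4669851 , 0.23865956, 0.009     ])] 0.042616254460017336 mid [0.46834898 0.25992399 0.009     ] -3.6698670398611313
plate top [[0.42575891 0.28385651 0.059     ]
 [0.42315814 0.24170683 0.059     ]
 [0.41758632 0.28244429 0.059     ]
 [0.41387358 0.23387201 0.059     ]] -3.530863006202722
bin [[0.66102636 0.32783729 0.04      ]
 [0.63336369 0.14955284 0.04      ]
 [0.36255528 0.18680487 0.04      ]
 [0.39050961 0.36874676 0.04      ]]
```

Call:
send_rows --hand '[0.55,0.55,0.55,0.55,0.55,0.55,0.55,0.55,0.55,0.55]' --pt "0 0 0" --pt "0 0 0" --pt "0 0 0" --pt "0 0 0" --pt "0 0 0" --pt "0 0 0" --pt "0 0 0" --pt "0 0 0" --pt "0 0 0" --pt "0 0 0" --turn '[7,7,7,7,7,7,7,7,7,7]'

```text
clock: 0.98
position: [0.1725, 0.6264, 0.2448]
ee_rot: [-3.141, 0.001, 1.645]
contact_force: [0.3, -0.5, 0.0]
gripper_width: 0.047
grip_force: 0.0
```

```bash
cat > go.py <<'E'
import sys
from h import *
from bench import sense
# usage: go.py x y z yawdeg -> remaining tool-frame shift (mm) and turn (deg)
s=sense();T=np.array([float(v) for v in sys.argv[1:4]])
R=Ro.from_euler('xyz',s["ee_rot"]).as_matrix()
y=np.degrees(s["ee_rot"][2])
print("t",s["clock"],"pos",s["position"].round(4),"rpy",np.degrees(s["ee_rot"]).round(2),"w",s["gripper_width"],"F",s["contact_force"].round(1),"grip",s["grip_force"])
print("shift",(R.T@(T-s["position"])*1000).round(1),"turn",round((y-float(sys.argv[4])+180)%360-180,2))
E
python3 go.py 0.421 0.2628 0.15 86.4
```

```text
t 0.9833 pos [0.1725 0.6264 0.2448] rpy [-1.7998e+02  4.0000e-02  9.4250e+01] w 0.04698120773404837 F [ 0.3 -0.5  0. ] grip 0.0
shift [-381.   220.9   95. ] turn 7.85
```

Call:
send_rows --hand '[0.55,0.55,0.55,0.55,0.55,0.55,0.55,0.55,0.55,0.55]' --pt "-20 12 0" --pt "-34 20 0" --pt "-34 20 0" --pt "-34 20 0" --pt "-34 20 0" --pt "-34 20 0" --pt "-34 20 0" --pt "-34 20 0" --pt "-34 20 0" --pt "-20 12 0" --turn '[0,0,0,0,0,0,0,0,0,0]'

```text
clock: 1.82
position: [0.3824, 0.3277, 0.2452]
ee_rot: [3.141, 0.001, 1.649]
contact_force: [-0.2, 0.0, -0.1]
gripper_width: 0.047
grip_force: 0.0
```

```bash
python3 go.py 0.421 0.2628 0.15 86.4
```

```text
t 1.8167 pos [0.3824 0.3277 0.2452] rpy [1.7998e+02 4.0000e-02 9.4470e+01] w 0.047001756474061344 F [-0.2  0.  -0.1] grip 0.0
shift [-67.6  33.4  95.2] turn 8.07
```

Call:
send_rows --hand '[0.55,0.55,0.55,0.55,0.55,0.55,0.55,0.55,0.55,0.55]' --pt "0 0 0" --pt "0 0 0" --pt "-16 11 20" --pt "-16 11 25" --pt "-16 11 25" --pt "-14 9 20" --pt "0 0 5" --pt "0 0 0" --pt "0 0 0" --pt "0 0 0" --turn '[4,4,0,0,0,0,0,0,0,0]'

```text
clock: 2.65
position: [0.4198, 0.267, 0.1518]
ee_rot: [3.139, -0.001, 1.512]
contact_force: [-0.1, 0.1, -0.4]
gripper_width: 0.0472
grip_force: 0.0
```

```bash
python3 go.py 0.421 0.2628 0.037 86.4; python3 - <<'E'
from h import *
from bench import *
import pickle
c=read_camera("wrist");c["fish"]=1;pickle.dump(c,open("w1.pkl","wb"))
print(c["position"],c["attitude"])
for P in [(0.421,.2628,.059),(0.417,.2828,.059),(0.415,.243,.059)]: print(proj(c,P).round(1))
cv2.imwrite("pics/w1.png",c["img"][:,:,::-1])
E
```

```text
t 2.65 pos [0.4198 0.267  0.1518] rpy [ 1.7987e+02 -7.0000e-02  8.6650e+01] w 0.047177018985535134 F [-0.1  0.1 -0.4] grip 0.0
shift [ -4.3   1.1 114.8] turn 0.25
[0.42421135 0.34371396 0.27907999] [-0.30247875 -0.00229751 -0.05794689]
[319.5 260.9]
[311.2 230.8]
[312.  289.9]
```

View pics/w1.png

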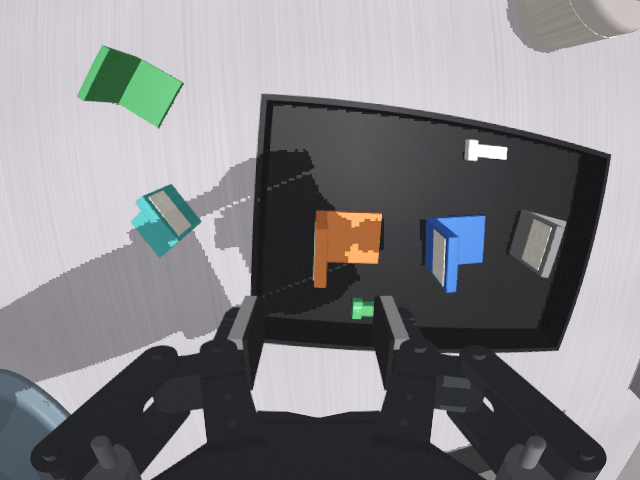

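```bash
python3 - <<'E'
from h import *
import pickle
c=pickle.load(open("w1.pkl","rb"))
hsv=cv2.cvtColor(c["img"],cv2.COLOR_RGB2HSV);m=cv2.inRange(hsv,(5,120,60),(17,255,255))
for r in range(208,292,6):
    x=np.where(m[r,300:400])[0]+300
    print(r,x.min() if len(x) else 0,x.max() if len(x) else 0,[int(v) for v in hsv[r,312:332,2]])
for uv in[(314,287),(326.5,287),(314.5,240),(328,240)]: print(onz(c,uv,.059).round(4))
for uv in[(381.5,214),(381,262)]: print(onz(c,uv,.009).round(4))
E
```

```text
208 0 0 [35, 34, 31, 36, 33, 33, 37, 33, 35, 33, 35, 32, 31, 34, 35, 35, 34, 35, 34, 34]
214 316 381 [34, 34, 34, 50, 124, 142, 142, 141, 142, 142, 142, 142, 142, 143, 147, 166, 174, 174, 175, 174]
220 315 381 [37, 34, 36, 81, 129, 141, 142, 141, 142, 142, 142, 143, 142, 140, 138, 163, 174, 175, 175, 175]
226 316 380 [33, 34, 62, 132, 142, 141, 142, 141, 143, 142, 142, 142, 141, 141, 141, 148, 165, 175, 175, 174]
232 316 380 [31, 27, 105, 149, 167, 174, 175, 174, 175, 175, 175, 175, 174, 175, 174, 169, 171, 175, 175, 175]
238 316 379 [35, 36, 120, 157, 171, 173, 174, 174, 174, 175, 174, 175, 176, 174, 174, 166, 169, 175, 175, 174]
244 316 379 [36, 34, 151, 162, 171, 175, 174, 175, 176, 174, 175, 174, 173, 174, 171, 163, 168, 173, 174, 173]
250 315 378 [37, 35, 160, 167, 174, 174, 174, 174, 174, 174, 174, 173, 173, 174, 169, 161, 169, 174, 174, 174]
256 315 378 [39, 58, 166, 168, 171, 173, 174, 175, 174, 174, 173, 173, 173, 174, 168, 172, 173, 174, 174, 172]
262 315 377 [37, 81, 160, 167, 172, 173, 174, 173, 173, 174, 174, 173, 174, 173, 145, 107, 93, 91, 92, 91]
268 315 327 [50, 127, 158, 169, 173, 174, 173, 173, 174, 173, 174, 174, 174, 170, 125, 64, 31, 35, 33, 33]
274 314 326 [54, 151, 159, 170, 173, 174, 173, 174, 173, 175, 173, 173, 172, 167, 103, 39, 35, 35, 33, 32]
280 314 326 [44, 111, 161, 172, 175, 174, 174, 173, 173, 173, 174, 174, 175, 168, 99, 33, 33, 30, 35, 33]
286 314 326 [32, 45, 154, 167, 169, 168, 171, 173, 172, 172, 172, 172, 173, 135, 72, 33, 32, 33, 31, 36]
[0.4164 0.245  0.059 ]
[0.4245 0.2445 0.059 ]
[0.4187 0.2768 0.059 ]
[0.427  0.2763 0.059 ]
[0.4689 0.279  0.009 ]
[0.4682 0.2405 0.009 ]
```

Call:
send_rows --hand '[0.55,0.55,0.55,0.55,0.55,0.55,0.55,0.55,0.55,0.55]' --pt "-4 2 0" --pt "0 0 10" --pt "0 0 20" --pt "0 0 20" --pt "0 0 20" --pt "0 0 20" --pt "0 0 15" --pt "0 0 9" --pt "0 0 0" --pt "0 0 0" --turn '[0.6,0,0,0,0,0,0,0,0,0]'

```text
clock: 3.53
position: [0.421, 0.262, 0.0362]
ee_rot: [-3.141, 0.0, 1.501]
contact_force: [0.2, -0.1, 0.2]
gripper_width: 0.0471
grip_force: 0.0
```

```bash
python3 go.py 0.422 0.263 0.037 86
```

```text
t 3.5333 pos [0.421  0.262  0.0362] rpy [-1.7998e+02  1.0000e-02  8.6000e+01] w 0.04713502769497977 F [ 0.2 -0.1  0.2] grip 0.0
shift [ 1.1  0.9 -0.8] turn 0.0
```

Good. Close.

Call:
send_rows --hand '[0.2,0.1,0,0,0,0,0,0,0,0]' --pt "1 1 0" --pt "0 0 0" --pt "0 0 0" --pt "0 0 0" --pt "0 0 0" --pt "0 0 0" --pt "0 0 0" --pt "0 0 0" --pt "0 0 0" --pt "0 0 0" --turn '[0,0,0,0,0,0,0,0,0,0]'

```text
clock: 4.37
position: [0.4231, 0.2632, 0.0374]
ee_rot: [3.14, -0.001, 1.501]
contact_force: [-0.7, 0.2, 5.9]
gripper_width: 0.0073
grip_force: 59.2
```

```bash
python3 go.py 0.422 0.263 0.17 86; python3 - <<'E'
from h import *
# target: holder origin above apron at slot x=-75, yaw 10
m=np.array([.589,-.112]);a=np.radians(10.2);print(m-.075*np.array([np.cos(a),np.sin(a)]))
E
```

```text
t 4.3667 pos [0.4231 0.2632 0.0374] rpy [ 1.7989e+02 -5.0000e-02  8.6000e+01] w 0.007330156178694492 F [-0.7  0.2  5.9] grip 59.18018460273743
shift [  -0.2   -0.8 -132.6] turn 0.0
[ 0.51518533 -0.12528136]
```

Call:
send_rows --hand '[0,0,0,0,0,0,0,0,0,0]' --pt "0 0 -10" --pt "0 0 -20" --pt "0 0 -25" --pt "0 0 -25" --pt "0 0 -25" --pt "0 0 -20" --pt "0 0 -10" --pt "0 0 0" --pt "0 0 0" --pt "0 0 0" --turn '[0,0,0,0,0,0,0,-5,-5,-4]'

```text
clock: 5.2
position: [0.4216, 0.2627, 0.171]
ee_rot: [-3.141, 0.0, 1.749]
contact_force: [0.5, -0.9, -1.0]
gripper_width: 0.0069
grip_force: 58.3
```

```bash
python3 go.py 0.5 -0.128 0.172 100.2
```

```text
t 5.2 pos [0.4216 0.2627 0.171 ] rpy [-1.7995e+02  1.0000e-02  1.0023e+02] w 0.006914105199044398 F [ 0.5 -0.9 -1. ] grip 58.32962214946747
shift [-398.4    7.8   -0.9] turn 0.03
```

Call:
send_rows --hand '[0,0,0,0,0,0,0,0,0,0]' --pt "-15 0 0" --pt "-30 0 0" --pt "-40 0 0" --pt "-40 0 0" --pt "-40 0 0" --pt "-40 0 0" --pt "-40 0 0" --pt "-40 0 0" --pt "-35 0 0" --pt "-20 0 0" --turn '[0,0,0,0,0,0,0,0,0,0]'

```text
clock: 6.03
position: [0.481, -0.0752, 0.171]
ee_rot: [-3.141, 0.0, 1.742]
contact_force: [-0.4, 0.8, -0.2]
gripper_width: 0.0073
grip_force: 58.4
```

Call:
send_rows --hand '[0,0,0,0,0,0,0,0,0,0]' --pt "-20 2 0" --pt "-18 2 10" --pt "-12 2 15" --pt "-8 2 15" --pt "0 0 10" --pt "0 0 5" --pt "0 0 0" --pt "0 0 0" --pt "0 0 0" --pt "0 0 0" --turn '[0,0,0,0,0,0,0,0,0,0]'

```text
clock: 6.87
position: [0.4996, -0.1275, 0.1172]
ee_rot: [3.14, 0.001, 1.746]
contact_force: [-1.4, -0.5, -0.4]
gripper_width: 0.0074
grip_force: 58.4
```

```bash
python3 go.py 0.5 -0.128 0.117 100.2;  python3 - <<'E'
from h import *
from bench import *
import pickle
c=read_camera("wrist");c["fish"]=1;t=read_camera("top");pickle.dump((c,t),open("w2.pkl","wb"))
print(c["position"],c["attitude"])
b=t["img"][150:260,310:450];b=cv2.resize(b,(700,550),interpolation=cv2.INTER_CUBIC)
cv2.imwrite("pics/w2.png",c["img"][:,:,::-1]);cv2.imwrite("pics/t2.png",b[:,:,::-1])
E
```

```text
t 6.8667 pos [ 0.4996 -0.1275  0.1172] rpy [1.7993e+02 6.0000e-02 1.0004e+02] w 0.007364118832315073 F [-1.4 -0.5 -0.4] grip 58.40971827507019
shift [-0.5  0.3  0.2] turn -0.16
[ 0.48632178 -0.05161486  0.24440773] [-0.30464059 -0.00132097  0.17569043]
```

View pics/w2.png

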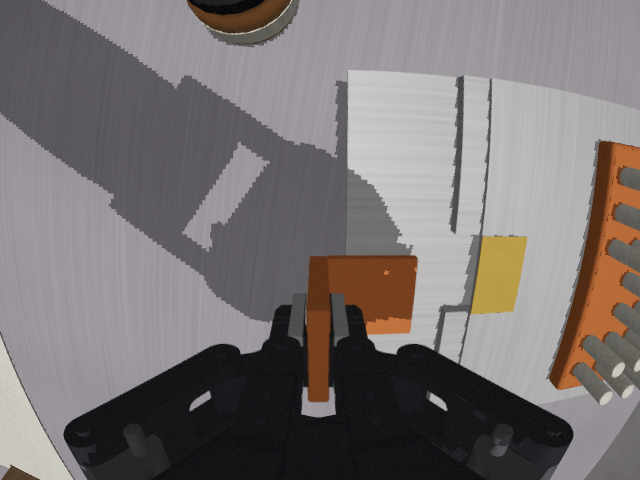

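```bash
cat > m2.py <<'E'
from h import *
import pickle
c,t=pickle.load(open("w2.pkl","rb"))
hsv=cv2.cvtColor(c["img"],cv2.COLOR_RGB2HSV)
my=cv2.inRange(hsv,(18,110,90),(30,255,255));my[:200]=0;my[340:]=0
cs,_=cv2.findContours(my,cv2.RETR_EXTERNAL,cv2.CHAIN_APPROX_NONE);k=max(cs,key=cv2.contourArea)
q=cv2.approxPolyDP(k,6,True)[:,0];print(q.tolist())
for p in q: print("yel",p,onz(c,p,.062).round(4))
mo=cv2.inRange(hsv,(3,120,40),(17,255,255));mo[:,:300]=0;mo[:,430:]=0
for r in range(252,340,5):
    x=np.where(mo[r])[0];print(r,(x.min(),x.max()) if len(x) else 0,end=' ')
print()
for col in(345,365,385,405):
    y=np.where(mo[:,col])[0];print(col,y.min(),y.max())
for uv in[(417,257),(411,333)]:print("tip",onz(c,uv,.0888).round(4))
# top view yellow
h2=cv2.cvtColor(t["img"],cv2.COLOR_RGB2HSV);m=cv2.inRange(h2,(18,150,120),(30,255,255));m[:100]=0
M=cv2.moments(m,True);print("yellow ctr top",onz(t,(M['m10']/M['m00'],M['m01']/M['m00']),.062))
M=cv2.moments(my,True);print("yellow ctr wrist",onz(c,(M['m10']/M['m00'],M['m01']/M['m00']),.062))
E
python3 m2.py
```

```text
[[483, 236], [471, 313], [512, 310], [526, 237]]
yel [483 236] [ 0.5851 -0.0887  0.062 ]
yel [471 313] [ 0.5933 -0.1354  0.062 ]
yel [512 310] [ 0.6215 -0.1302  0.062 ]
yel [526 237] [ 0.6135 -0.0841  0.062 ]
252 0 257 (np.int64(310), np.int64(415)) 262 (np.int64(310), np.int64(416)) 267 (np.int64(310), np.int64(416)) 272 (np.int64(309), np.int64(415)) 277 (np.int64(309), np.int64(415)) 282 (np.int64(309), np.int64(414)) 287 (np.int64(308), np.int64(414)) 292 (np.int64(308), np.int64(414)) 297 (np.int64(308), np.int64(413)) 302 (np.int64(307), np.int64(412)) 307 (np.int64(307), np.int64(411)) 312 (np.int64(307), np.int64(411)) 317 (np.int64(307), np.int64(410)) 322 (np.int64(307), np.int64(410)) 327 (np.int64(306), np.int64(410)) 332 (np.int64(306), np.int64(409)) 337 (np.int64(307), np.int64(329)) 
345 256 304
365 256 330
385 256 333
405 256 332
tip [ 0.5407 -0.0988  0.0888]
tip [ 0.5489 -0.1383  0.0888]
yellow ctr top [ 0.60860731 -0.0994564   0.062     ]
yellow ctr wrist [ 0.60230514 -0.10874819  0.062     ]
```

View pics/t2.png

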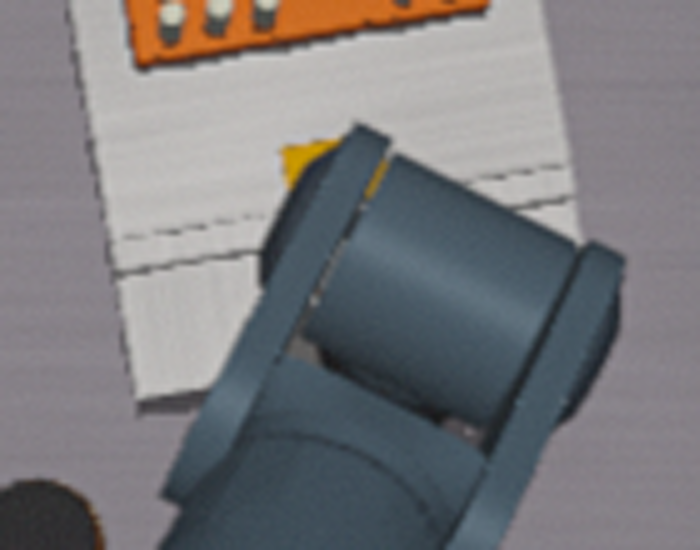

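Call:
send_rows --hand '[0,0,0,0,0,0,0,0,0,0]' --pt "-1 4 0" --pt "0 8 0" --pt "0 8 0" --pt "0 0 8" --pt "0 0 10" --pt "0 0 8" --pt "0 0 4" --pt "0 0 1" --pt "0 0 0" --pt "0 0 0" --turn '[0,0,0,0,0,0,0,0,0,0]'

```text
clock: 7.8
position: [0.5189, -0.1253, 0.0853]
ee_rot: [3.142, 0.0, 1.745]
contact_force: [0.3, -1.1, -0.3]
gripper_width: 0.0073
grip_force: 58.4
```

```bash
python3 go.py 0.5197 -0.1254 0.0834 100.1;  python3 - <<'E'
from h import *
from bench import *
c=read_camera("side");b=cv2.resize(c["img"][170:290,310:470],(800,600),interpolation=cv2.INTER_CUBIC)
cv2.imwrite("pics/s3.png",b[:,:,::-1])
E
```

```text
t 7.8 pos [ 0.5189 -0.1253  0.0853] rpy [180.     0.    99.99] w 0.00728378091991394 F [ 0.3 -1.1 -0.3] grip 58.382084369659424
shift [-0.2  0.7  1.9] turn -0.11
```

View pics/s3.png

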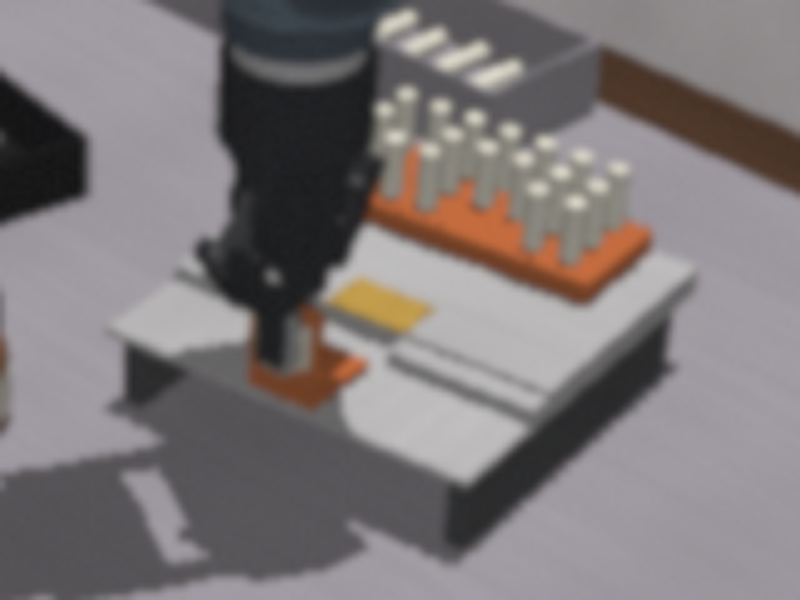

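Call:
send_rows --hand '[0,0,0,0,0,0,0,0,0,0]' --pt "0 0 0.5" --pt "0 0 0.5" --pt "0 0 0" --pt "0 0 0" --pt "0 0 0" --pt "0 0 0" --pt "0 0 0" --pt "0 0 0" --pt "0 0 0" --pt "0 0 0" --turn '[0,0,0,0,0,0,0,0,0,0]'

```text
clock: 8.68
position: [0.519, -0.1252, 0.0843]
ee_rot: [-3.142, 0.0, 1.745]
contact_force: [0.6, 0.7, 0.4]
gripper_width: 0.0073
grip_force: 58.4
```

Call:
send_rows --hand '[0,0,0,0,0,0,0,0,0,0]' --pt "0 0 0.5" --pt "0 0 0" --pt "0 0 0" --pt "0 0 0" --pt "0 0 0" --pt "0 0 0" --pt "0 0 0" --pt "0 0 0" --pt "0 0 0" --pt "0 0 0" --turn '[0,0,0,0,0,0,0,0,0,0]'

```text
clock: 9.52
position: [0.519, -0.1252, 0.0838]
ee_rot: [-3.142, -0.0, 1.745]
contact_force: [-0.2, -0.1, -0.7]
gripper_width: 0.0072
grip_force: 58.4
```

Call:
send_rows --hand '[0,0,0,0,0,0,0,0,0,0]' --pt "0 0 0.6" --pt "0 0 0" --pt "0 0 0" --pt "0 0 0" --pt "0 0 0" --pt "0 0 0" --pt "0 0 0" --pt "0 0 0" --pt "0 0 0" --pt "0 0 0" --turn '[0,0,0,0,0,0,0,0,0,0]'

```text
clock: 10.35
position: [0.5191, -0.1253, 0.0834]
ee_rot: [3.141, 0.0, 1.745]
contact_force: [-0.9, -0.2, 4.0]
gripper_width: 0.0076
grip_force: 58.8
```

Call:
send_rows --hand '[0,0,0,0,0,0,0,0,0,0]' --pt "0 0 0.5" --pt "0 0 0" --pt "0 0 0" --pt "0 0 0" --pt "0 0 0" --pt "0 0 0" --pt "0 0 0" --pt "0 0 0" --pt "0 0 0" --pt "0 0 0" --turn '[0,0,0,0,0,0,0,0,0,0]'

```text
clock: 11.18
position: [0.5191, -0.1253, 0.0834]
ee_rot: [-3.141, 0.0, 1.745]
contact_force: [-2.5, 1.0, 7.8]
gripper_width: 0.0072
grip_force: 59.8
```

Call:
send_rows --hand '[0,0,0,0,0,0,0,0,0,0]' --pt "0 0 -0.6" --pt "0 2 0" --pt "0 3 0" --pt "0 3 0" --pt "0 3 0" --pt "0 3 0" --pt "0 3 0" --pt "0 3 0" --pt "0 0 0" --pt "0 0 0" --turn '[0,0,0,0,0,0,0,0,0,0]'

```text
clock: 12.02
position: [0.5394, -0.1218, 0.0834]
ee_rot: [3.14, 0.0, 1.745]
contact_force: [1.6, -0.4, 2.4]
gripper_width: 0.0075
grip_force: 58.9
```

Call:
send_rows --hand '[0,0,0,0,0,0,0,0,0,0]' --pt "0 2 0" --pt "0 2 0" --pt "0 2 0" --pt "0 2 0" --pt "0 2 0" --pt "0 2 0" --pt "0 0 0" --pt "0 0 0" --pt "0 0 0" --pt "0 0 0" --turn '[0,0,0,0,0,0,0,0,0,0]'

```text
clock: 12.85
position: [0.5506, -0.1197, 0.0834]
ee_rot: [3.141, 0.0, 1.745]
contact_force: [-0.4, -0.6, 3.9]
gripper_width: 0.0073
grip_force: 59.2
```

```bash
python3 go.py 0.5675 -0.1160 0.0834 100;  python3 - <<'E'
from h import *
from bench import *
c=read_camera("wrist")
cv2.imwrite("pics/w4.png",c["img"][:,:,::-1])
E
```

```text
t 12.85 pos [ 0.5506 -0.1197  0.0834] rpy [1.7998e+02 1.0000e-02 1.0000e+02] w 0.007300871522902281 F [-0.4 -0.6  3.9] grip 59.21033978462219
shift [ 0.7 17.3  0. ] turn -0.0
```

View pics/w4.png

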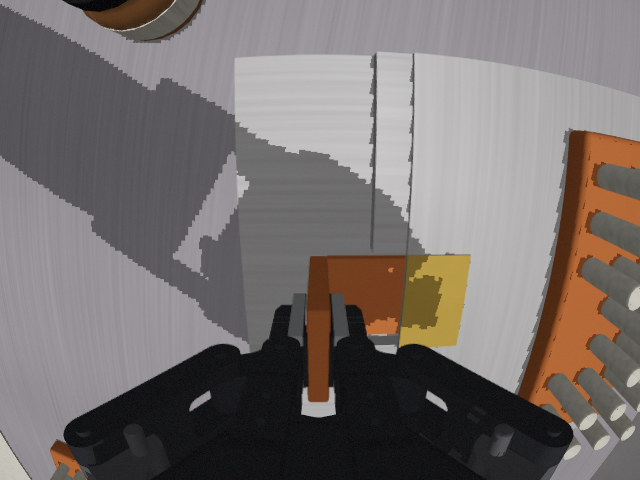

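Call:
send_rows --hand '[0,0,0,0,0,0,0,0,0,0]' --pt "-0.5 1 0" --pt "0 1 0" --pt "0 1 0" --pt "0 1 0" --pt "0 1 0" --pt "0 1 0" --pt "0 1 0" --pt "0 1 0" --pt "0 0 0" --pt "0 0 0" --turn '[0,0,0,0,0,0,0,0,0,0]'

```text
clock: 13.73
position: [0.5568, -0.1191, 0.0836]
ee_rot: [-3.137, -0.001, 1.746]
contact_force: [-10.2, -2.0, 12.6]
gripper_width: 0.0072
grip_force: 60.5
```

Call:
send_rows --hand '[0,0,0,0,0,0,0,0,0,0]' --pt "0 1 0" --pt "0 1 0" --pt "0 1 0" --pt "0 1 0" --pt "0 1 0" --pt "0 0 0" --pt "0 0 0" --pt "0 0 0" --pt "0 0 0" --pt "0 0 0" --turn '[0,0,0,0,0,0,0,0,0,0]'

```text
clock: 14.57
position: [0.5612, -0.1183, 0.0836]
ee_rot: [-3.135, -0.001, 1.746]
contact_force: [-13.3, -2.1, 14.4]
gripper_width: 0.0075
grip_force: 60.8
```

```bash
python3 go.py 0.5675 -0.1160 0.0834 100
```

```text
t 14.5667 pos [ 0.5612 -0.1183  0.0836] rpy [-1.7962e+02 -5.0000e-02  1.0005e+02] w 0.0075382370964442134 F [-13.3  -2.1  14.4] grip 60.80158352851868
shift [1.2 6.6 0.2] turn 0.05
```

Call:
send_rows --hand '[0,0,0,0,0,0,0,0,0,0]' --pt "0 0 -0.7" --pt "0 0 0" --pt "0 1 0" --pt "0 1 0" --pt "0 1 0" --pt "0 1 0" --pt "0 0 0" --pt "0 0 0" --pt "0 0 0" --pt "0 0 0" --turn '[0,0,0,0,0,0,0,0,0,0]'

```text
clock: 15.4
position: [0.5646, -0.1176, 0.0837]
ee_rot: [-3.134, -0.001, 1.746]
contact_force: [-12.0, -3.6, 11.6]
gripper_width: 0.0075
grip_force: 60.5
```

```bash
python3 go.py 0.5675 -0.1160 0.0834 100
```

```text
t 15.4 pos [ 0.5646 -0.1176  0.0837] rpy [-1.7956e+02 -6.0000e-02  1.0005e+02] w 0.007496627314431262 F [-12.   -3.6  11.6] grip 60.46502888202667
shift [1.1 3.1 0.3] turn 0.05
```

Call:
send_rows --hand '[0,0,0,0,0,0,0,0,0,0]' --pt "0 0 -0.4" --pt "0 0.5 0" --pt "0 0.5 0" --pt "0 0.5 0" --pt "0 0.5 0" --pt "0 0 0" --pt "0 0 0" --pt "0 0 0" --pt "0 0 0" --pt "0 0 0" --turn '[0,0,0,0,0,0,0,0,0,0]'

```text
clock: 16.23
position: [0.5663, -0.1173, 0.0838]
ee_rot: [-3.133, -0.001, 1.746]
contact_force: [-13.3, -4.6, 11.4]
gripper_width: 0.0073
grip_force: 60.4
```

Call:
send_rows --hand '[0,0,0,0,0,0,0,0,0,0]' --pt "0 0.5 0" --pt "0 0.5 0" --pt "0 0 0" --pt "0 0 0" --pt "0 0 0" --pt "0 0 0" --pt "0 0 0" --pt "0 0 0" --pt "0 0 0" --pt "0 0 0" --turn '[0,0,0,0,0,0,0,0,0,0]'

```text
clock: 17.07
position: [0.5671, -0.1172, 0.0838]
ee_rot: [-3.133, -0.001, 1.746]
contact_force: [-13.8, -3.5, 10.9]
gripper_width: 0.0073
grip_force: 60.4
```

Call:
send_rows --hand '[0,0,0,0,0,0,0,0,0,0]' --pt "0 0.5 0" --pt "0 0.5 0" --pt "0 0 0" --pt "0 0 0" --pt "0 0 0" --pt "0 0 0" --pt "0 0 0" --pt "0 0 0" --pt "0 0 0" --pt "0 0 0" --turn '[0,0,0,0,0,0,0,0,0,0]'

```text
clock: 17.9
position: [0.5679, -0.117, 0.0838]
ee_rot: [-3.132, -0.001, 1.746]
contact_force: [-14.8, -3.1, 12.6]
gripper_width: 0.007
grip_force: 60.6
```

```bash
python3 go.py 0.5675 -0.1160 0.0834 100
```

```text
t 17.9 pos [ 0.5679 -0.117   0.0838] rpy [-1.7945e+02 -8.0000e-02  1.0005e+02] w 0.006996140729083337 F [-14.8  -3.1  12.6] grip 60.63974440097809
shift [ 1.1 -0.2  0.4] turn 0.05
```

Call:
send_rows --hand '[0,0,0,0,0,0,0,0,0,0]' --pt "0 0.5 0" --pt "0 0.5 0" --pt "0 0 0" --pt "0 0 0" --pt "0 0 0" --pt "0 0 0" --pt "0 0 0" --pt "0 0 0" --pt "0 0 0" --pt "0 0 0" --turn '[0,0,0,0,0,0,0,0,0,0]'

```text
clock: 18.73
position: [0.568, -0.117, 0.0839]
ee_rot: [-3.129, -0.002, 1.747]
contact_force: [-19.1, -4.1, 15.5]
gripper_width: 0.0072
grip_force: 61.1
```

Call:
send_rows --hand '[0,0,0,0,0,0,0,0,0,0]' --pt "0 0.5 0" --pt "0 0.5 0" --pt "0 0 0" --pt "0 0 0" --pt "0 0 0" --pt "0 0 0" --pt "0 0 0" --pt "0 0 0" --pt "0 0 0" --pt "0 0 0" --turn '[0,0,0,0,0,0,0,0,0,0]'

```text
clock: 19.57
position: [0.5682, -0.117, 0.084]
ee_rot: [-3.127, -0.002, 1.747]
contact_force: [-23.1, -5.2, 19.3]
gripper_width: 0.0074
grip_force: 61.6
```

Call:
send_rows --hand '[0,0,0,0,0,0,0,0,0,0]' --pt "0 -0.5 0" --pt "0 -0.5 0" --pt "0 0 0.3" --pt "0 0 0.3" --pt "0 0 0" --pt "0 0 0" --pt "0 0 0" --pt "0 0 0" --pt "0 0 0" --pt "0 0 0" --turn '[0,0,0,0,0,0,0,0,0,0]'

```text
clock: 20.4
position: [0.5681, -0.117, 0.0839]
ee_rot: [-3.129, -0.002, 1.747]
contact_force: [-21.3, -3.9, 19.5]
gripper_width: 0.0074
grip_force: 61.8
```

```bash
python3 go.py 0.5675 -0.1160 0.0834 100;python3 -c "
from bench import sense;print(sense()['torque'])"
```

```text
t 20.4 pos [ 0.5681 -0.117   0.0839] rpy [-1.7930e+02 -1.0000e-01  1.0007e+02] w 0.007395987713457413 F [-21.3  -3.9  19.5] grip 61.820284724235535
shift [ 1.1 -0.4  0.5] turn 0.07
[-0.62672218  3.23756032  0.01118613]
```

Call:
send_rows --hand '[0,0,0,0,0,0,0,0,0,0]' --pt "0 -0.4 0" --pt "0 -0.4 0" --pt "0 0 0" --pt "0 0 0" --pt "0 0 0" --pt "0 0 0" --pt "0 0 0" --pt "0 0 0" --pt "0 0 0" --pt "0 0 0" --turn '[0,0,0,0,0,0,0,0,0,0]'

```text
clock: 21.23
position: [0.568, -0.1171, 0.0838]
ee_rot: [-3.131, -0.001, 1.746]
contact_force: [-17.7, -4.6, 17.1]
gripper_width: 0.0073
grip_force: 61.5
```

Call:
send_rows --hand '[0,0,0,0,0,0,0,0,0,0]' --pt "0 0 0.5" --pt "0 0 0" --pt "0 0 0" --pt "0 0 0" --pt "0 0 0" --pt "0 0 0" --pt "0 0 0" --pt "0 0 0" --pt "0 0 0" --pt "0 0 0" --turn '[0,0,0,0,0,0,0,0,0,0]'

```text
clock: 22.07
position: [0.568, -0.1171, 0.0838]
ee_rot: [-3.131, -0.001, 1.747]
contact_force: [-19.5, -3.4, 20.4]
gripper_width: 0.0075
grip_force: 61.8
```

```bash
python3 - <<'E'
from h import *
from bench import *
c=read_camera("side");b=cv2.resize(c["img"][150:270,270:430+20],(800,533),interpolation=cv2.INTER_CUBIC)
cv2.imwrite("pics/s5.png",b[:,:,::-1])
E
```

```text
(no output)
```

View pics/s5.png

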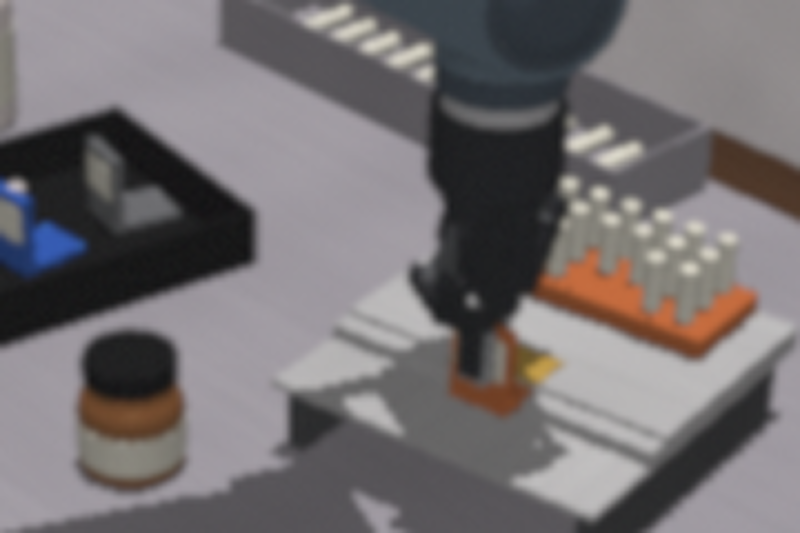

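The picture shows the holder at about (490, 370), upright with its tongue under the yellow mark. The jar, bin and the other holders haven't moved. Handing in.

```bash
python3 -c "
from bench import *
print(finish_job())"
```

```text
the job is handed in; nothing more can be done
None
```

The job is handed in at about 22 s: the orange holder is in the slot at the yellow mark, label out, still gripped and pressed with about 20 N against the stop I felt; it leans about 0.6° forward (heel about 0.4 mm up, estimated from the tool tilt), and nothing else was seen to move.

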